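Stack a tray of finds on the lower tray

ROBOT

A 6-joint arm with a two-finger parallel gripper is mounted at the origin on the work surface; the furniture and walls round the work are solid. World frame = base frame: x ahead of the robot, y to its left, z up, the work surface at z = 0. Lengths are in m, angles in rad, forces in N, time in s.
With the tool pointing down it reaches from about 0.325 to 0.85 m from the base axis. Payload 15.5 kg.
Tool frame: the origin (TCP) lies midway between the tips of the shut fingers; the grasp point (between the pads) lies 19 mm behind it; z points along the fingers, y is the line along which they close (so a half turn about z gives the same grasp; the last joint's range is limited). The gripper opens to 91 mm and grips with 3 to 60 N. Pads are 32 mm wide; open, the fingers measure 118 mm over their backs; the gripper's body (76 mm by 178 mm) begins 60 mm behind the grasp point.
Start: joints at [1.171, 0.494, 1.345, -0, 1.302, -0.096], TCP at [0.187, 0.596, 0.214] pointing down, gripper open.
Joint ranges: [-2.91, 2.91], [-0.82, 2.16], [0.22, 2.67], [-1.22, 4.37], [0.12, 2.79], [-3.08, 3.08]. Speed limits (rad/s): [1.89, 1.89, 2.57, 3.01, 3.01, 3.01].

INTERFACE

Orientations are given as a 3x3 rotation matrix whose columns are the frame's x, y, z axes.
In Python, from rig import monitor, cams, finish_job gives the robot as it stands.
- The arm moves only by the tool play_rows, never from a script. Its argument "rows" is a list that holds one entry, the list of rows, each a list of 6 numbers: the shift along the tool's x, y, z in units of 0.06 m (1.0 is 0.06 m), then the turn, a rotation vector about the tool's x, y, z in units of 0.15 rad (1.0 is 0.15 rad). A call has 1 to 10 rows; each row shifts and turns the commanded pose from where the row before left it, along the tool's axes as they then stand; what a row does not reach is not made up. A row lasts 1/8 s, in which the tool goes at most 62.5 mm and 10.7 degrees, less where a joint would pass 70% of its speed; a pose out of reach is approached as far as the arm can. A call with a number of a shift or a turn outside -1 to 1 is refused whole. A call with a gripper value outside its range is refused whole. "claw" is the closure, from -1 (fully open) to 1 (shut), set as the call begins (left out, the last holds). The fingers move at their own pace and stop on an object; "squeeze" is the grip in N (left out, the last holds). Time passes only in rows, so rows that do not move let the fingers close. It gives the time, the measured TCP pose, the force, the opening and the grip force at its end, in the units of the state.
- monitor.observe(): the state, without advancing time (a new reading comes with each control period).
- cams.read_camera(name): name is "side" or "top"; returns the picture (384x512x3 uint8, blue, green, red); there is no depth.
- cams.camera_model(name): a dict with "vfov" (degrees; the focal length in pixels is half the picture's height over the tangent of half this angle, whatever the lens; pixels are square), "cx", "cy" (the principal point, pixels), "k1" (the pictures are not rectified: a ray, as slopes to the right and down, at radius r is drawn at 1 + k1 r^2 times it, then the intrinsics apply), "world_to_cam" (4x4, takes a point from world to camera coordinates). Camera axes: x right, y up, looking along -z (the intrinsics and any distortion apply to the point x, -y, -z); pixel columns grow to the right and rows downward; lengths in m; the calibration is good to about 2 mm. A picture is of the moment at which its call begins. camera_model takes no time and is no camera call.
- finish_job(): hands the job in; it is judged then, once.
The state is a dict: "clock": time; "joint_pos": joint angles; "dq": joint speeds; "joint_efforts": joint torques, N m; "position": TCP position; "tcp_rot": TCP orientation; "ft_force": force on the tool from outside, world axes, zero at the start; "ft_torque": the same for the moment, N m; "width": finger opening in m; "finger_force": force on a finger pad.
Only numpy, scipy, OpenCV 4.12 (cv2) and the standard library are available. Lean on these libraries where they do the work, as an engineer would, in place of code of your own. Each camera call takes 0.05 s, during which the arm holds its last target. There are 200 camera calls.

TASK

Take the loose tray of sherds by its wooden bar and stack it on the tray that is locked on the steel stand, feeling gently for the fit until all four corner lugs have dropped into the lower tray's corner sockets and it sits down fully level and flush. Keep the tray upright so that both sherds stay in it, set it down without a bang or hard pushing, leave the things standing round about where they are, and let go.

Things in the scene. Friction and masses are not known exactly. Their poses are not given: they have to be found in the camera images.
- upper_tray: Loose tray of grey plastic, 130 mm (its x) by 170 mm (its y), 0.36 to 0.54 kg, holding two sherds; four round lugs point down from its corners. Origin: tray centre at the level of the lug tips, on which it stands; z up. Flat underside at z = 10 mm, floor top at 14, tops of the 4 mm walls at 40.
- bar (a point): Centre of the upper tray's wooden carrying bar, 89 mm above the tray's origin. The bar runs along the tray's y: 90 mm long, 12 mm thick in x, 22 mm high (z = 78 to 100 mm), flat upright sides. Steel posts 10 x 8 mm at y = +-41 mm carry it; between them it is open beneath.
- lug (a point): Centre of the tip of the upper tray's lug at x = +50, y = +70 mm. All four lugs (x = +-50, y = +-70 mm) are alike: round, 16 mm across, 10 mm long, 1 mm bevel at the tip. Fully seated, the upper tray's origin is 52 mm above the bench; with its lug tips on the block tops, 62 mm. Either half turn fits.
- stand: Fixed steel base plate 160 mm (its x) by 200 mm (its y) by 8 mm, origin at the centre of its underside on the bench, z up. On a thin cross-slide it carries the lower tray, grey plastic, 130 x 170 mm, same directions as the plate, locked fast but NOT centred: shifted along the plate's x and y by an unmeasured amount of up to 7 mm each way.
- socket_tops (a point): Point over the plate's centre level with the tops of the lower tray's corner blocks, its highest parts, 62 mm over the bench. Blocks 30 x 30 mm at +-50, +-70 mm from the lower tray's own (shifted) centre; each has a square socket in its top, 18.5 mm wide, 12 deep, 1 mm bevel at the mouth. Trays hard; over 50 N between them is too much.
- find_a: Broken clay sherd 86 x 52 x 12 mm lying in the upper tray on one side of the bar; origin at the centre of its underside.
- find_b: Small broken clay sherd 49 x 42 x 10 mm lying in the upper tray on the other side of the bar; origin at the centre of its underside.
- amber_bottle: Amber glass bottle with a white cap, 61 mm across, 122 mm tall; origin at the centre of its underside. A bystander.
- foam_block: Pale grey foam block 45 x 70 x 31 mm; origin at the centre of its underside. A bystander.
- handle_stub: Stump of a clay amphora handle, about 71 x 72 x 56 mm; origin at the centre of its underside. A bystander.
There are look-alikes about, which are no part of the job. Several things look just like the upper_tray: the one meant starts farthest to the robot's right. What is shaped like the find_a but orange is not meant.

How it is judged:
On the way, in this order (a step that is already met when the one before it is completed fails the run):
1. the tray of sherds is lifted clear of the bench (height (world z) of upper_tray above 0.02 m), for 0.2 s.
2. all four lugs are down in the sockets, the tray flush on the lower tray (z of upper_tray in the frame of stand between 0.048 and 0.0545 m and x of upper_tray in the frame of stand between -0.011 and 0.011 m and y of upper_tray in the frame of stand between -0.011 and 0.011 m and angle between the y axis of upper_tray and the y axis of stand, either way round below 0.06 rad and angle between upper_tray's own z axis and vertical below 0.04 rad), for 0.2 s.
At the end, for the whole second after the job is handed in: The upper tray sits flush on the lower tray, lugs in the sockets: origin 48 to 54.5 mm above the stand's underside, within 11 mm of the stand's centre along each axis, within 0.06 rad of its direction (or half turn), tilt under 0.04 rad, at rest, both sherds in it (all of step 2 and linear speed of upper_tray below 0.01 m/s and x of find_a in the frame of upper_tray between -0.06 and 0.06 m and y of find_a in the frame of upper_tray between -0.08 and 0.08 m and z of find_a in the frame of upper_tray between 0 and 0.04 m and x of find_b in the frame of upper_tray between -0.06 and 0.06 m and y of find_b in the frame of upper_tray between -0.08 and 0.08 m and z of find_b in the frame of upper_tray between 0 and 0.04 m); the robot touches nothing.
It fails at once if the upper tray meets the stand or lower tray with more than 50 N (a bang or hard push) (contact force between upper_tray and stand above 50 N).
It fails at once if the upper tray is tipped by more than 0.3 rad (angle between upper_tray's own z axis and vertical above 0.3 rad).
It fails at once if a bystander (amber bottle, foam block, handle stump) is shifted by more than 30 mm (distance of any of amber_bottle, foam_block, handle_stub from where it was at the start of the episode above 0.03 m).
It also fails if it takes over 72 s, if anything falls off the work surface, if the arm or the gripper's body presses on something with over 40 N, if the wrist force passes 120 N, or if a joint passes its speed limit or range.

## Working session

There is one attempt and no reset: what is moved stays moved. The work goes in short steps, Python scripts to look and compute and a tool call to move; the robot and the scene stay as the last step left them, time stands still between calls to the robot, and variables do not carry over. Pictures are saved under pics/ and viewed, at most 10 in all, crops included, and the job is handed in when it is done.

Besides the shell and the picture viewer there is one more tool, called after ">>>" as name(argument=value, ...), one argument or row to a line, values as JSON. play_rows: Moves the arm, as the interface text tells. Shifts and turns lie within -1 to 1; 1 stands for 0.06 m of shift or 0.15 rad of turn. Its arguments: {"type":"object","properties":{"rows":{"type":"array","items":{"type":"array","items":{"type":"array","items":{"type":"number"}}}},"claw":{"type":"number"},"squeeze":{"type":"number"}},"required":["rows"]}

```bash
ls; mkdir -p pics; cat > h.py <<'E'
import numpy as np, cv2
from rig import monitor, cams
def snap(n,f):
    im=cams.read_camera(n); cv2.imwrite('pics/'+f,im); return im
def ray(n,u,v):
    m=cams.camera_model(n); f=192/np.tan(np.radians(m['vfov'])/2)
    K=np.array([[f,0,m['cx']],[0,f,m['cy']],[0,0,1.]])
    p=cv2.undistortPoints(np.array([[[u,v]]],float),K,np.array([m['k1'],0,0,0.]))[0,0]
    W=np.array(m['world_to_cam']); R=W[:3,:3]; o=-R.T@W[:3,3]
    return o, R.T@np.array([p[0],-p[1],-1.])
def onz(n,u,v,z):
    o,d=ray(n,u,v); return o+d*(z-o[2])/d[2]
def proj(n,P):
    m=cams.camera_model(n); f=192/np.tan(np.radians(m['vfov'])/2)
    W=np.array(m['world_to_cam']); c=W[:3,:3]@np.array(P)+W[:3,3]
    x,y=c[0]/-c[2],-c[1]/-c[2]; k=1+m['k1']*(x*x+y*y)
    return np.array([m['cx']+f*x*k,m['cy']+f*y*k])
def tri(a,b):
    o1,d1=ray('top',*a);o2,d2=ray('side',*b)
    s=np.linalg.lstsq(np.c_[d1,-d2],o2-o1,rcond=None)[0]
    p,q=o1+s[0]*d1,o2+s[1]*d2; return (p+q)/2,np.linalg.norm(p-q)
E
python3 - <<'E'
from h import *
for n in('top','side'):
    im=snap(n,n+'0.png'); m=cams.camera_model(n); print(m['vfov'],m['k1'],ray(n,256,192))
    cv2.imwrite(f'pics/{n}0b.png',cv2.resize(im,(800,600)))
s=monitor.observe(); print(s['position'],s['tcp_rot'],s['ft_force'],s['width'],s['clock'])
E
```

```text
pics
46.7106354597278 -0.06010820039066138 (array([0.33161229, 0.11603705, 1.3811599 ]), array([ 0.08671989, -0.02026261, -0.99609854]))
42.50172216593531 -0.0641445010533961 (array([0.3031576 , 1.46794039, 0.72174433]), array([ 0.10250088, -0.90244923, -0.4186099 ]))
[0.18684569 0.5960893  0.2134091 ] [[-9.54199885e-01  2.99169570e-01 -3.84140867e-04]
 [ 2.99169806e-01  9.54199409e-01 -9.56902622e-04]
 [ 8.02708421e-05 -1.02799972e-03 -9.99999468e-01]] [-0.0747324   0.64771407 -0.46967454] 0.09115111911103324 0.1
```

View pics/top0b.png

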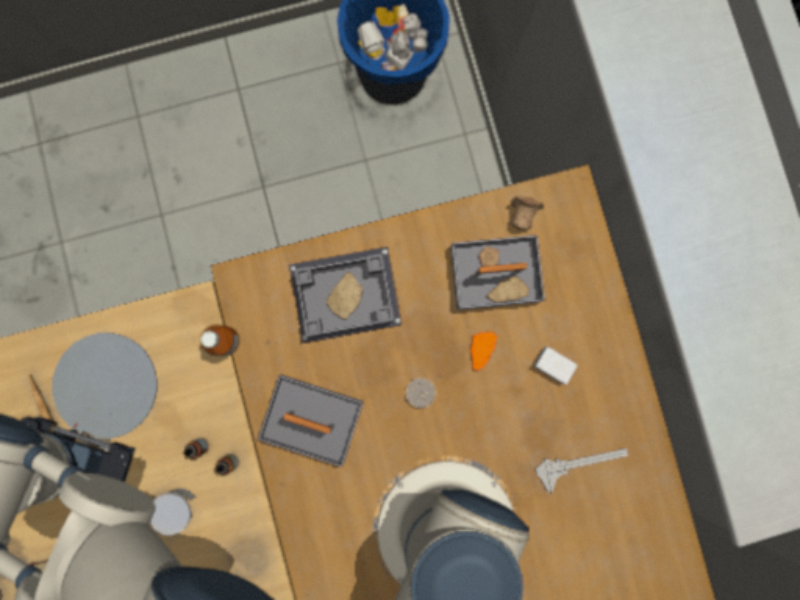

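View pics/side0b.png

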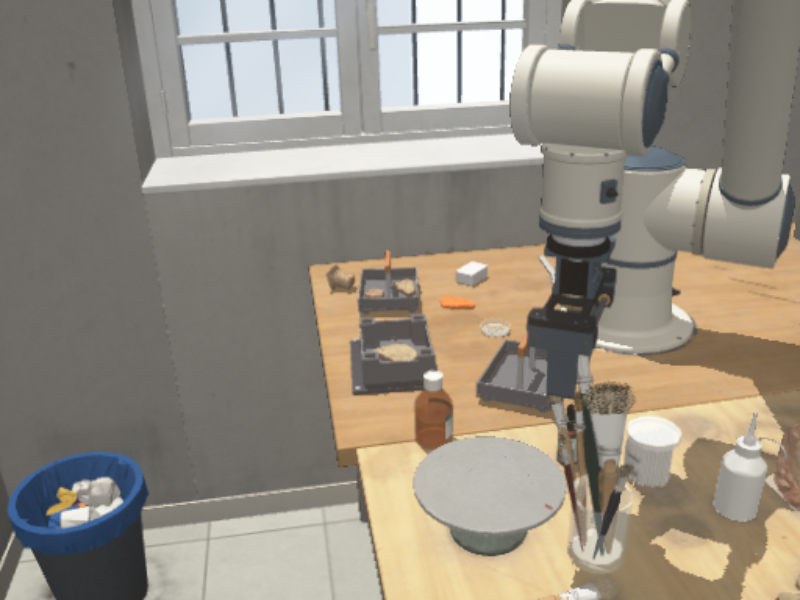

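The top view (800×600 scale) shows the target tray at about (497,273), with its bar running from (479,269) to (526,267). The stand is at (346,295), the decoy tray at (311,420), the bottle at (217,340), the handle stump at (523,213) and the foam at (556,366). The side view agrees.

```bash
python3 - <<'E'
from h import *
im=cv2.imread('pics/top0.png')
a=cv2.resize(im[155:222,180:260],(800,670))[:600]
a=cv2.resize(im[156:222,182:260],None,fx=5.1,fy=5.1,interpolation=cv2.INTER_CUBIC)
b=cv2.resize(im[146:204,282:352],None,fx=5.1,fy=5.1,interpolation=cv2.INTER_CUBIC)
h=max(a.shape[0],b.shape[0]); c=np.zeros((h,a.shape[1]+b.shape[1],3),np.uint8)
c[:a.shape[0],:a.shape[1]]=a; c[:b.shape[0],a.shape[1]:]=b
c=cv2.convertScaleAbs(c,alpha=1.6); cv2.imwrite('pics/crop.png',c); print(c.shape,a.shape)
hsv=cv2.cvtColor(im,cv2.COLOR_BGR2HSV)
# bar: saturated reddish wood in tray crop
m=np.zeros(im.shape[:2],np.uint8); r=(slice(160,190),slice(300,345))
m[r]=((hsv[r][...,1]>150)&(hsv[r][...,2]>90)).astype(np.uint8)*255
n,l,s,c_=cv2.connectedComponentsWithStats(m); i=1+s[1:,4].argmax(); print(s[i],c_[i])
pts=np.argwhere(l==i)[:,::-1].astype(np.float32); rr=cv2.minAreaRect(pts); print(rr)
u,v=c_[i]; print('bar',onz('top',u,v,.1))
d=cv2.fitLine(pts,cv2.DIST_L2,0,.01,.01).ravel(); e=[onz('top',u+k*d[0]*18,v+k*d[1]*18,.1) for k in(-1,1)]; print(e, np.degrees(np.arctan2(*(e[1]-e[0])[[1,0]])))
# grey trays: low saturation vs. wooden bench
g=((hsv[...,1]<70)&(hsv[...,2]<135)).astype(np.uint8)*255
for nm,(x0,x1,y0,y1),z in(('upper',(280,352,146,204),.04),('stand',(180,262,150,226),.008)):
    q=np.zeros_like(g); q[y0:y1,x0:x1]=g[y0:y1,x0:x1]
    q=cv2.morphologyEx(q,cv2.MORPH_OPEN,np.ones((3,3)))
    ct=max(cv2.findContours(q,0,2)[0],key=cv2.contourArea)
    R=cv2.boxPoints(cv2.minAreaRect(ct)); P=np.array([onz('top',*p,z) for p in R]); print(nm,R.round(1).tolist()); print(P.round(4).tolist(),P.mean(0),[np.linalg.norm(P[k]-P[k-1]).round(3) for k in range(2)],[np.degrees(np.arctan2(*(P[k]-P[k-1])[[1,0]])).round(1) for k in range(4)])
for nm,p in(('bottle',(209*.64,340*.64,.12)),('stub',(523*.64,213*.64,.05)),('foam',(556*.64,366*.64,.03))): print(nm,onz('top',*p).round(3))
E
```

```text
(337, 755, 3) (337, 398, 3)
[307 169  29   5  96] [320.98958333 171.11458333]
((321.00860595703125, 171.1465606689453), (3.3471553325653076, 28.18657112121582), 86.633544921875)
bar [ 0.50366762 -0.09964374  0.1       ]
[array([ 0.49986176, -0.04714431,  0.1       ]), array([ 0.50749798, -0.15233341,  0.1       ])] -85.84788794160426
upper [[288.70001220703125, 155.6999969482422], [343.70001220703125, 150.5], [347.70001220703125, 192.60000610351562], [292.70001220703125, 197.8000030517578]]
[[0.5592, -0.0116, 0.04], [0.5753, -0.1808, 0.04], [0.4459, -0.1902, 0.04], [0.4304, -0.0223, 0.04]] [ 0.50271944 -0.10123132  0.04      ] [np.float64(0.129), np.float64(0.17)] [np.float64(4.8), np.float64(-84.6), np.float64(-175.8), np.float64(95.3)]
stand [[184.3000030517578, 169.10000610351562], [247.1999969482422, 157.6999969482422], [256.29998779296875, 207.5], [193.39999389648438, 218.89999389648438]]
[[0.5233, 0.311, 0.008], [0.5587, 0.115, 0.008], [0.4031, 0.0875, 0.008], [0.3683, 0.2818, 0.008]] [0.4633566  0.19882437 0.008     ] [np.float64(0.158), np.float64(0.199)] [np.float64(10.7), np.float64(-79.8), np.float64(-170.0), np.float64(100.1)]
bottle [0.369 0.438 0.12 ]
stub [ 0.617 -0.152  0.05 ]
foam [ 0.319 -0.215  0.03 ]
```

View pics/crop.png

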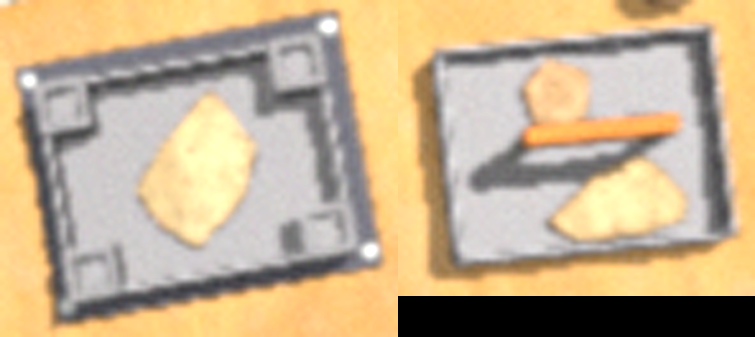

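The left crop shows the lower tray's four blocks, in crop pixels, at about (66,110), (298,67), (324,231) and (98,272), inside the darker plate. The right crop shows the upper tray with an open bar, and a sherd on each side of it.

```bash
cat >> h.py <<'E'
from scipy.spatial.transform import Rotation as Ro
def Rt(deg):  # tool down, tool y along world angle deg
    a=np.radians(deg); y=np.array([np.cos(a),np.sin(a),0]); z=np.array([0,0,-1.]); return np.c_[np.cross(y,z),y,z]
def plan(P,deg,n,dec=2,ease=True,p0=None,R0=None):
    s=monitor.observe(); p=np.array(s['position']) if p0 is None else np.array(p0); R=np.array(s['tcp_rot']) if R0 is None else R0
    P=np.array(P,float); ps=p.copy(); T=Rt(deg); w=(Ro.from_matrix(R.T@T)).as_rotvec(); Rs=R.copy(); rows=[]
    for k in range(1,n+1):
        t=k/n; t=t*t*(3-2*t) if ease else t
        q=ps+(P-ps)*t; G=Rs@Ro.from_rotvec(w*t).as_matrix()
        row=np.round(np.r_[R.T@(q-p)/.06,Ro.from_matrix(R.T@G).as_rotvec()/.15],dec)+0.
        rows.append(row.tolist()); p=p+R@row[:3]*.06; R=R@Ro.from_rotvec(row[3:]*.15).as_matrix()
    print('max',np.abs(rows).max(),'end',p.round(4)); print([rows[i:i+10] for i in range(0,n,10)]); return p,R
E
python3 - <<'E'
from h import *
c=[(66,110),(298,67),(324,231),(98,272)]
W=np.array([onz('top',182+(x+.5)/5.1-.5,156+(y+.5)/5.1-.5,.062) for x,y in c])[:,:2]
L=np.array([(50,70),(50,-70),(-50,-70),(-50,70)])/1000.
m=W.mean(0); A=W-m; th=np.arctan2((L[:,0]*A[:,1]-L[:,1]*A[:,0]).sum(),(L*A).sum())
R=np.array([[np.cos(th),-np.sin(th)],[np.sin(th),np.cos(th)]])
print('lower',m,np.degrees(th),'res mm',((A-L@R.T)*1000).round(1).tolist())
a=np.radians(10.25);print('offset in stand',np.array([[np.cos(a),np.sin(a)],[-np.sin(a),np.cos(a)]])@(m-[.4634,.1988]))
plan([.503,-.1005,.17],4.8,20)
E
```

```text
lower [0.45610441 0.19602079] 10.23564738546267 res mm [[-1.4, -1.3], [-1.3, 0.6], [0.7, 3.4], [2.0, -2.8]]
offset in stand [-0.0076737  -0.00143665]
max 0.93 end [ 0.5032 -0.1003  0.17  ]
[[[-0.06, -0.07, 0.01, 0.0, 0.0, 0.06], [-0.18, -0.19, 0.01, 0.0, 0.0, 0.16], [-0.29, -0.31, 0.02, 0.0, 0.0, 0.26], [-0.39, -0.38, 0.04, 0.0, 0.0, 0.34], [-0.51, -0.44, 0.03, 0.0, 0.0, 0.41], [-0.6, -0.46, 0.05, 0.0, 0.0, 0.47], [-0.7, -0.47, 0.05, 0.0, 0.0, 0.52], [-0.78, -0.43, 0.05, 0.0, 0.0, 0.56], [-0.85, -0.39, 0.05, 0.0, 0.0, 0.57], [-0.9, -0.31, 0.06, 0.0, 0.0, 0.59]], [[-0.92, -0.24, 0.05, 0.0, 0.0, 0.59], [-0.93, -0.15, 0.05, 0.0, 0.0, 0.58], [-0.89, -0.06, 0.06, 0.0, 0.0, 0.56], [-0.84, 0.0, 0.04, 0.0, 0.0, 0.51], [-0.76, 0.07, 0.05, 0.0, 0.0, 0.48], [-0.65, 0.1, 0.04, 0.0, 0.01, 0.41], [-0.54, 0.12, 0.03, 0.0, 0.0, 0.34], [-0.4, 0.12, 0.02, 0.0, 0.0, 0.26], [-0.26, 0.08, 0.02, 0.0, 0.0, 0.16], [-0.08, 0.03, 0.0, 0.0, 0.0, 0.06]]]
```

>>> play_rows(
  rows=[
    [[-0.06,-0.07,0.01,0,0,0.06],[-0.18,-0.19,0.01,0,0,0.16],[-0.29,-0.31,0.02,0,0,0.26],[-0.39,-0.38,0.04,0,0,0.34],[-0.51,-0.44,0.03,0,0,0.41],[-0.6,-0.46,0.05,0,0,0.47],[-0.7,-0.47,0.05,0,0,0.52],[-0.78,-0.43,0.05,0,0,0.56],[-0.85,-0.39,0.05,0,0,0.57],[-0.9,-0.31,0.06,0,0,0.59]],
  ],
  claw=-1,
)

```text
clock: 1.35
position: [0.3452, 0.2459, 0.1918]
tcp_rot: [[-0.623, 0.782, 0.001], [0.782, 0.623, 0.0], [-0.0, 0.0, -1.0]]
ft_force: [1.6, -0.3, 1.0]
width: 0.0911
finger_force: 0.0
```

>>> play_rows(
  rows=[
    [[-0.92,-0.24,0.05,0,0,0.59],[-0.93,-0.15,0.05,0,0,0.58],[-0.89,-0.06,0.06,0,0,0.56],[-0.84,0,0.04,0,0,0.51],[-0.76,0.07,0.05,0,0,0.48],[-0.65,0.1,0.04,0,0.01,0.41],[-0.54,0.12,0.03,0,0,0.34],[-0.4,0.12,0.02,0,0,0.26],[-0.26,0.08,0.02,0,0,0.16],[-0.08,0.03,0,0,0,0.06]],
  ],
)

```text
clock: 2.6
position: [0.503, -0.1006, 0.1699]
tcp_rot: [[-0.082, 0.997, -0.001], [0.997, 0.082, 0.002], [0.002, -0.001, -1.0]]
ft_force: [0.1, -0.0, -0.2]
width: 0.0917
finger_force: 0.0
```

```bash
python3 - <<'E'
from h import *
s=monitor.observe(); print(s['clock'],s['position'],s['tcp_rot'][:2],s['ft_force'])
im=snap('side','s1.png'); t=snap('top','t1.png')
pu=proj('side',[.503,-.1,.09]).astype(int); print(pu)
a=cv2.resize(im[pu[1]-45:pu[1]+45,pu[0]-50:pu[0]+50],(500,450),interpolation=cv2.INTER_CUBIC)
b=cv2.resize(im[195:255,215:285],(300,257),interpolation=cv2.INTER_CUBIC)
p=proj('top',[.503,-.1,.1]).astype(int); d=cv2.resize(t[p[1]-30:p[1]+30,p[0]-36:p[0]+36],(300,193),interpolation=cv2.INTER_CUBIC)
c=np.zeros((450,800,3),np.uint8); c[:,:500]=a; c[:257,500:]=b; c[257:,500:]=d
cv2.imwrite('pics/c1.png',cv2.convertScaleAbs(c,alpha=1.5))
plan([.503,-.1,.0705],4.8,10)
E
```

```text
2.6 [ 0.50302026 -0.10056436  0.16989708] [[-8.18981341e-02  9.96640492e-01 -6.52285273e-04]
 [ 9.96639456e-01  8.18990501e-02  1.52958970e-03]] [ 0.10204589 -0.0275049  -0.1685613 ]
[248 166]
max 0.25 end [ 0.503  -0.0998  0.0704]
[[[0.0, 0.0, 0.05, 0.0, 0.0, 0.0], [0.0, 0.0, 0.12, 0.0, 0.0, 0.0], [0.0, 0.0, 0.19, 0.0, 0.0, 0.0], [0.0, 0.0, 0.22, 0.0, 0.0, 0.0], [0.0, 0.0, 0.25, 0.0, -0.01, 0.0], [0.0, 0.0, 0.24, 0.0, 0.0, 0.0], [0.0, 0.0, 0.23, 0.0, 0.0, 0.0], [0.0, 0.0, 0.19, 0.0, 0.0, 0.0], [0.0, 0.0, 0.12, 0.0, 0.0, 0.0], [0.0, 0.0, 0.05, 0.0, 0.0, 0.0]]]
```

View pics/c1.png

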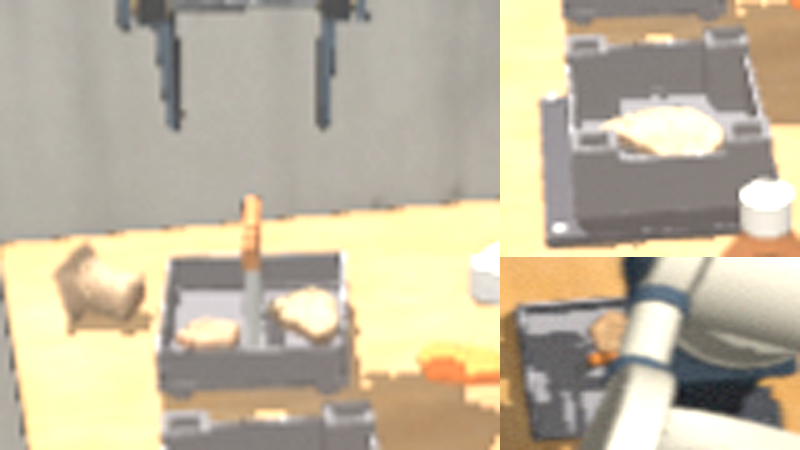

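The fingers straddle the bar (bar at crop (252,200), fingers at 172 and 322), so I'm going down.

>>> play_rows(
  rows=[
    [[0,0,0.05,0,0,0],[0,0,0.12,0,0,0],[0,0,0.19,0,0,0],[0,0,0.22,0,0,0],[0,0,0.25,0,-0.01,0],[0,0,0.24,0,0,0],[0,0,0.23,0,0,0],[0,0,0.19,0,0,0],[0,0,0.12,0,0,0],[0,0,0.05,0,0,0]],
  ],
)

```text
clock: 3.95
position: [0.5033, -0.0998, 0.07]
tcp_rot: [[-0.083, 0.997, -0.0], [0.997, 0.083, 0.0], [0.0, -0.0, -1.0]]
ft_force: [-0.2, -0.3, -0.3]
width: 0.0911
finger_force: 0.0
```

>>> play_rows(
  rows=[
    [[0,0,0,0,0,0],[0,0,0,0,0,0],[0,0,0,0,0,0],[0,0,0,0,0,0],[0,0,0,0,0,0],[0,0,0,0,0,0],[0,0,0,0,0,0],[0,0,0,0,0,0],[0,0,0,0,0,0],[0,0,0,0,0,0]],
  ],
  claw=1,
  squeeze=35,
)

```text
clock: 5.2
position: [0.5033, -0.0998, 0.0703]
tcp_rot: [[-0.083, 0.997, -0.0], [0.997, 0.083, 0.0], [0.0, -0.0, -1.0]]
ft_force: [1.1, 0.0, -2.8]
width: 0.0117
finger_force: 35.0
```

>>> play_rows(
  rows=[
    [[0,0,-0.04,0,0,0],[0,0,-0.1,0,0,0],[0,0,-0.18,0,0,0],[0,0,-0.25,0,0,0],[0,0,-0.3,0,0,0],[0,0,-0.3,0,0,0],[0,0,-0.3,0,0,0],[0,0,-0.3,0,0,0],[0,0,-0.25,0,0,0],[0,0,-0.1,0,0,0]],
  ],
)

```text
clock: 6.45
position: [0.5036, -0.0999, 0.1988]
tcp_rot: [[-0.083, 0.997, 0.001], [0.997, 0.083, -0.001], [-0.001, 0.001, -1.0]]
ft_force: [-0.3, -1.1, -4.9]
width: 0.0122
finger_force: 35.0
```

```bash
python3 - <<'E'
from h import *
im=snap('side','s2.png'); snap('top','t2.png'); s=monitor.observe(); print(s['ft_force'],s['ft_torque'],s['position'])
plan([.457,.196,.197],10.24,20)
E
```

```text
[ 0.32088346  0.62702675 -6.10254408] [-0.15012321 -0.02008155  0.027187  ] [ 0.50351147 -0.09991378  0.1981561 ]
max 0.38 end [0.4568 0.1961 0.1968]
[[[0.04, 0.0, 0.0, 0.0, 0.0, 0.0], [0.1, -0.01, 0.0, 0.0, 0.0, -0.02], [0.16, -0.01, 0.0, 0.0, 0.0, -0.02], [0.22, -0.02, 0.0, 0.0, 0.0, -0.03], [0.26, -0.01, 0.0, 0.0, 0.0, -0.03], [0.3, -0.02, 0.0, 0.0, 0.0, -0.04], [0.32, -0.02, 0.0, 0.0, 0.0, -0.04], [0.35, -0.01, 0.01, 0.0, 0.0, -0.04], [0.37, -0.02, 0.0, 0.0, 0.0, -0.05], [0.37, -0.01, 0.0, 0.0, 0.0, -0.05]], [[0.38, -0.01, 0.0, 0.0, 0.0, -0.04], [0.36, 0.0, 0.0, 0.0, 0.0, -0.05], [0.35, -0.01, 0.0, 0.0, 0.0, -0.05], [0.33, 0.0, 0.0, 0.0, 0.0, -0.04], [0.3, 0.0, 0.0, 0.0, 0.0, -0.04], [0.26, 0.0, 0.01, 0.0, 0.0, -0.03], [0.22, 0.01, 0.0, 0.0, 0.0, -0.03], [0.16, 0.0, 0.0, 0.0, 0.0, -0.02], [0.1, 0.0, 0.0, 0.0, 0.0, -0.01], [0.04, 0.0, 0.0, 0.0, 0.0, 0.0]]]
```

>>> play_rows(
  rows=[
    [[0.04,0,0,0,0,0],[0.1,-0.01,0,0,0,-0.02],[0.16,-0.01,0,0,0,-0.02],[0.22,-0.02,0,0,0,-0.03],[0.26,-0.01,0,0,0,-0.03],[0.3,-0.02,0,0,0,-0.04],[0.32,-0.02,0,0,0,-0.04],[0.35,-0.01,0.01,0,0,-0.04],[0.37,-0.02,0,0,0,-0.05],[0.37,-0.01,0,0,0,-0.05]],
  ],
)

```text
clock: 7.8
position: [0.4795, 0.0495, 0.197]
tcp_rot: [[-0.132, 0.991, -0.0], [0.991, 0.132, 0.0], [0.0, -0.0, -1.0]]
ft_force: [-0.6, -0.3, -5.2]
width: 0.0115
finger_force: 35.0
```

>>> play_rows(
  rows=[
    [[0.38,-0.01,0,0,0,-0.04],[0.36,0,0,0,0,-0.05],[0.35,-0.01,0,0,0,-0.05],[0.33,0,0,0,0,-0.04],[0.3,0,0,0,0,-0.04],[0.26,0,0.01,0,0,-0.03],[0.22,0.01,0,0,0,-0.03],[0.16,0,0,0,0,-0.02],[0.1,0,0,0,0,-0.01],[0.04,0,0,0,0,0]],
  ],
)

```text
clock: 9.05
position: [0.4566, 0.1963, 0.1964]
tcp_rot: [[-0.177, 0.984, -0.0], [0.984, 0.177, -0.0], [-0.0, -0.0, -1.0]]
ft_force: [0.0, 0.1, -5.0]
width: 0.0114
finger_force: 35.0
```

```bash
python3 - <<'E'
from h import *
im=snap('side','s3.png'); t=snap('top','t3.png'); s=monitor.observe(); print(s['clock'],s['ft_force'],s['ft_torque'],s['position'])
a=cv2.resize(im[165:260,205:295],(475,500),interpolation=cv2.INTER_CUBIC)
b=cv2.resize(t[140:230,170:225+10],(300,415),interpolation=cv2.INTER_CUBIC)
c=np.zeros((500,775,3),np.uint8); c[:,:475]=a; c[:415,475:]=b
cv2.imwrite('pics/c3.png',cv2.convertScaleAbs(c,alpha=1.5))
E
```

```text
9.15 [ 0.3763894   0.36743106 -5.22608018] [-0.03026827  0.08662895 -0.00224402] [0.45664313 0.19607806 0.19638429]
```

View pics/c3.png

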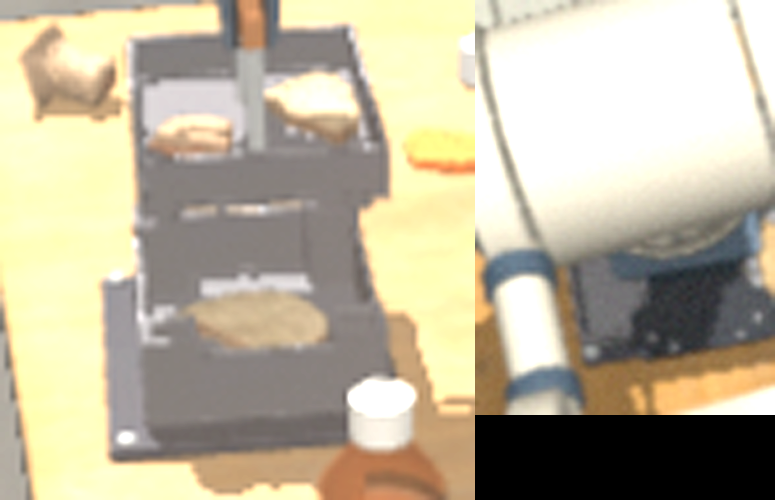

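Side crop: the tray hangs level over the lower tray with both sherds in it. Right near-face edges are at about x=388 (upper) and 392 (lower). I'll measure those edges with subpixel profiles and compare the two trays.

```bash
python3 - <<'E'
from h import *
from scipy.ndimage import map_coordinates
def edge(img,c,ang,loc,z,sgn):
    g=cv2.cvtColor(img,cv2.COLOR_BGR2GRAY).astype(float); a=np.radians(ang); R=np.array([[np.cos(a),-np.sin(a)],[np.sin(a),np.cos(a)]])
    xy=np.array(c)+R@np.array(loc); acc=[]
    t=np.arange(-5,5.01,.1)
    for zz in np.linspace(*z,9):
        u,v=proj('side',[*xy,zz]); acc.append(map_coordinates(g,[np.full(t.shape,v),u+t],order=1))
    prof=np.mean(acc,0); d=sgn*np.gradient(cv2.GaussianBlur(prof[None],(0,0),3)[0]); i=d.argmax()
    w=np.clip(d,0,None)*(abs(t-t[i])<1); px=(w*t).sum()/w.sum()
    u0=proj('side',[*xy,z[0]])[0]; mm=1000*.01/(proj('side',[xy[0]-.01,xy[1],z[0]])[0]-u0)
    return round(px,2),round(px*mm,2),round(d[i],1)
s3=cv2.imread('pics/s3.png'); s0=cv2.imread('pics/side0.png')
U=[.4566,.1961]; L=[.4561,.1960]
print('upper R',edge(s3,U,10.2,(-.065,.085),(.142,.16),1),'L',edge(s3,U,10.2,(.065,.085),(.142,.16),-1))
print('lower R',edge(s0,L,10.24,(-.065,.085),(.035,.055),1),'s3',edge(s3,L,10.24,(-.065,.085),(.035,.055),1),'L',edge(s0,L,10.24,(.065,.085),(.02,.055),-1))
# far right vertical edge of lower vs bench, side0
print('lower far R',edge(s0,L,10.24,(-.065,-.085),(.03,.058),1))
# upper tray on bench, side0, same edges, at bar position estimate
print('upper0 R',edge(s0,[.503,-.1],4.8,(-.065,.085),(.016,.036),1),'L',edge(s0,[.503,-.1],4.8,(.065,.085),(.016,.036),-1))
E
```

```text
upper R (np.float64(-0.52), np.float64(-1.4), np.float64(6.1)) L (np.float64(-0.54), np.float64(-1.47), np.float64(4.4))
lower R (np.float64(-1.08), np.float64(-3.02), np.float64(4.6)) s3 (np.float64(4.17), np.float64(11.65), np.float64(2.8)) L (np.float64(-1.67), np.float64(-4.7), np.float64(1.0))
lower far R (np.float64(-0.58), np.float64(-1.81), np.float64(2.6))
upper0 R (np.float64(1.16), np.float64(3.88), np.float64(4.2)) L (np.float64(-0.73), np.float64(-2.46), np.float64(5.0))
```

```bash
python3 - <<'E'
from h import *
plan([.4576,.1965,.1365],10.24,10)
E
```

```text
max 0.15 end [0.4578 0.1963 0.1364]
[[[0.0, 0.0, 0.03, 0.0, 0.0, 0.0], [0.0, 0.0, 0.07, 0.0, 0.0, 0.0], [0.0, 0.0, 0.12, 0.0, 0.0, 0.0], [0.0, 0.01, 0.13, 0.0, 0.0, 0.0], [0.0, 0.0, 0.15, 0.0, 0.0, 0.0], [0.0, 0.0, 0.15, 0.0, 0.0, 0.0], [0.0, 0.0, 0.13, 0.0, 0.0, 0.0], [0.0, 0.01, 0.11, 0.0, 0.0, -0.01], [0.0, 0.0, 0.08, 0.0, 0.0, 0.0], [0.0, 0.0, 0.03, 0.0, 0.0, 0.0]]]
```

>>> play_rows(
  rows=[
    [[0,0,0.03,0,0,0],[0,0,0.07,0,0,0],[0,0,0.12,0,0,0],[0,0.01,0.13,0,0,0],[0,0,0.15,0,0,0],[0,0,0.15,0,0,0],[0,0,0.13,0,0,0],[0,0.01,0.11,0,0,-0.01],[0,0,0.08,0,0,0],[0,0,0.03,0,0,0]],
  ],
  squeeze=25,
)

```text
clock: 10.4
position: [0.4578, 0.1963, 0.1361]
tcp_rot: [[-0.179, 0.984, -0.0], [0.984, 0.179, -0.0], [-0.0, -0.0, -1.0]]
ft_force: [0.4, 0.6, -5.4]
width: 0.0124
finger_force: 25.0
```

>>> play_rows(
  rows=[
    [[0,0,0.01,0,0,0],[0,0,0.01,0,0,0],[0,0,0.01,0,0,0],[0,0,0.01,0,0,0],[0,0,0.01,0,0,0],[0,0,0.01,0,0,0],[0,0,0,0,0,0]],
  ],
)

```text
clock: 11.28
position: [0.4578, 0.1963, 0.1328]
tcp_rot: [[-0.178, 0.984, -0.0], [0.984, 0.178, -0.0], [0.0, -0.0, -1.0]]
ft_force: [-0.4, 0.3, -5.9]
width: 0.012
finger_force: 25.0
```

Contact is due at about 0.132. I'm going on in steps of about 1 mm.

>>> play_rows(
  rows=[
    [[0,0,0.01,0,0,0],[0,0,0.01,0,0,0],[0,0,0,0,0,0]],
  ],
)

```text
clock: 11.65
position: [0.458, 0.1964, 0.132]
tcp_rot: [[-0.179, 0.984, 0.0], [0.984, 0.179, 0.0], [0.0, 0.0, -1.0]]
ft_force: [-0.7, -1.4, 4.4]
width: 0.0117
finger_force: 25.0
```

>>> play_rows(
  rows=[
    [[0,0,0.01,0,0,0],[0,0,0,0,0,0]],
  ],
)

```text
clock: 11.9
position: [0.4583, 0.1965, 0.1317]
tcp_rot: [[-0.179, 0.984, 0.001], [0.984, 0.179, 0.0], [0.0, 0.001, -1.0]]
ft_force: [-2.8, -1.0, 13.0]
width: 0.0117
finger_force: 25.0
```

```bash
python3 - <<'E'
from h import *
s=monitor.observe(); print(s['ft_force'],s['ft_torque'],s['position'],s['finger_force'])
a=np.radians(10.24);R=np.array([[np.cos(a),np.sin(a)],[-np.sin(a),np.cos(a)]])
print('tray frame F',R@s['ft_force'][:2],'M',R@s['ft_torque'][:2])
E
```

```text
[-2.76498024 -0.97368563 12.97268252] [-0.38856056  0.73416132  0.03644387] [0.45825608 0.19645586 0.13174836] 24.998422265052795
tray frame F [-2.89403276 -0.46664101] M [-0.25185829  0.79154252]
```

The reaction points toward −x and loads the −x lugs, so I'll slide the tray along −x (tool −y) under light load.

>>> play_rows(
  rows=[
    [[0,0,-0.005,0,0,0],[0,-0.01,0,0,0,0],[0,-0.01,0,0,0,0],[0,0,0,0,0,0]],
  ],
)

```text
clock: 12.4
position: [0.4577, 0.1964, 0.1319]
tcp_rot: [[-0.179, 0.984, 0.002], [0.984, 0.179, 0.001], [0.0, 0.002, -1.0]]
ft_force: [2.3, -0.2, 5.5]
width: 0.0118
finger_force: 25.0
```

```bash
cat >> h.py <<'E'
def st():
    s=monitor.observe(); a=np.radians(10.24);R=np.array([[np.cos(a),np.sin(a)],[-np.sin(a),np.cos(a)]])
    print(round(s['clock'],2),np.round(s['position'],4),'F',np.round([*(R@s['ft_force'][:2]),s['ft_force'][2]],1),'M',np.round([*(R@s['ft_torque'][:2]),s['ft_torque'][2]],2),'y-ax',np.round(s['tcp_rot'],4)[:,1])
E
python3 -c "
from h import *
st()"
```

```text
12.4 [0.4577 0.1964 0.1319] F [ 2.3 -0.6  5.5] M [-0.23 -0.41  0.05] y-ax [0.9839 0.1786 0.0022]
```

```bash
python3 - <<'E'
from h import *
im=snap('side','s4.png'); t=snap('top','t4.png')
a=cv2.resize(im[185:255,220:290],(400,400),interpolation=cv2.INTER_CUBIC)
b=cv2.resize(t[150:230,175:265],(400,356),interpolation=cv2.INTER_CUBIC)
c=np.zeros((400,800,3),np.uint8); c[:,:400]=a; c[:356,400:]=b
cv2.imwrite('pics/c4.png',cv2.convertScaleAbs(c,alpha=2))
E
```

```text
(no output)
```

View pics/c4.png

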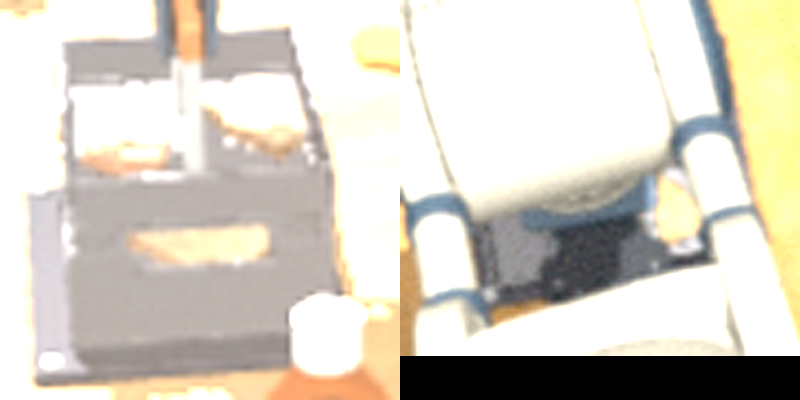

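The side crop shows both sherds in the tray and the near-face edges of the two trays nearly in line, with the gap visible between the near blocks at (130–275, 228–262). I'll measure the edge mismatch now.

```bash
cat > e.py <<'E'
from h import *
from scipy.ndimage import map_coordinates
def edge(img,c,loc,zs,sgn,ang=10.24,cam='side',d=(1,0),rng=3):
    g=cv2.cvtColor(img,cv2.COLOR_BGR2GRAY).astype(float); a=np.radians(ang); R=np.array([[np.cos(a),-np.sin(a)],[np.sin(a),np.cos(a)]])
    t=np.arange(-rng,rng+.01,.1); acc=[]; d=np.array(d,float)
    for l in np.atleast_2d(loc):
        for z in np.atleast_1d(zs):
            u=proj(cam,[*(np.array(c)+R@l),z]); q=u[:,None]+d[:,None]*t
            acc.append(map_coordinates(g,[q[1],q[0]],order=1))
    p=np.mean(acc,0); e=sgn*np.gradient(cv2.GaussianBlur(p[None],(0,0),3)[0]); e[:5]=e[-5:]=0; i=e.argmax()
    w=np.clip(e,0,None)*(abs(t-t[i])<1); return round((w*t).sum()/w.sum(),2),round(e[i],1)
E
python3 - <<'E'
from e import *
s4=cv2.imread('pics/s4.png'); s0=cv2.imread('pics/side0.png')
C=[.4577,.1962]; N=9
for nm,im,zs in(('up s4',s4,np.linspace(.078,.098,N)),('low s4',s4,np.linspace(.035,.056,N)),('low s0',s0,np.linspace(.035,.056,N))):
    print(nm,'R',edge(im,C,(-.065,.085),zs,1),'L',edge(im,C,(.065,.085),zs,-1))
# rows: upper under-edge over the gap (dark->bright sherd), lower wall
xs=np.linspace(-.02,.02,9)
print('px/mm x',(proj('side',[.4567,.196,.06])-proj('side',[.4577,.196,.06])),'px/mm y',proj('side',[.4577,.282,.06])-proj('side',[.4577,.281,.06]))
print('up bottom row',edge(s4,C,[(x,.085) for x in xs],.0716,1,d=(0,1)))
# block front-top edge in side0: bright top -> dark face
for x in(-.05,.05): print('low blk front',x,edge(s0,C,[(x+k,.085) for k in np.linspace(-.01,.01,7)],.062,-1,d=(0,1)))
print('up0 bottom? plate front edge s0',edge(s0,[.4634,.1988],[(x,.1) for x in np.linspace(-.02,.06,9)],.008,1,d=(0,1)))
E
```

```text
up s4 R (np.float64(-0.43), np.float64(5.8)) L (np.float64(0.11), np.float64(1.2))
low s4 R (np.float64(1.19), np.float64(3.1)) L (np.float64(-1.03), np.float64(0.9))
low s0 R (np.float64(-0.5), np.float64(4.6)) L (np.float64(-1.03), np.float64(0.9))
px/mm x [0.34079254 0.00590385] px/mm y [-0.0395262   0.17604844]
up bottom row (np.float64(-0.08), np.float64(2.2))
low blk front -0.05 (np.float64(1.03), np.float64(1.6))
low blk front 0.05 (np.float64(1.11), np.float64(1.8))
up0 bottom? plate front edge s0 (np.float64(2.17), np.float64(3.9))
```

```bash
python3 - <<'E'
from e import *
t0=cv2.imread('pics/top0.png'); s0=cv2.imread('pics/side0.png')
def run(nm,C,ang,z,hx,hy,sg,ks):
    a=np.radians(ang)
    for lab,loc,dl in(('+y',[(k,hy) for k in ks],(0,.001)),('-y',[(k,-hy) for k in ks],(0,-.001)),('+x',[(hx,k*1.2) for k in ks],(.001,0)),('-x',[(-hx,k*1.2) for k in ks],(-.001,0))):
        R=np.array([[np.cos(a),-np.sin(a)],[np.sin(a),np.cos(a)]])
        v=proj('top',[*(np.array(C)+R@np.array(dl)),z])-proj('top',[*C,z]); s=np.linalg.norm(v)
        r=edge(t0,C,loc,z,sg[lab],ang,'top',v/s,4); print(nm,lab,'outward mm',round(r[0]/s,1),'str',r[1])
ks=np.linspace(-.055,.055,23)
run('upper0',[.5033,-.1003],4.8,.04,.065,.085,{k:1 for k in('+y','-y','+x','-x')},ks)
kb=np.r_[np.linspace(-.06,-.04,8),np.linspace(.04,.06,8)]
run('lower',[.4577,.1962],10.24,.062,.065,.085,{k:-1 for k in('+y','-y','+x','-x')},kb)
run('plate',[.4634,.1988],10.24,.008,.08,.10,{k:1 for k in('+y','-y','+x','-x')},ks)
# raw profiles for lower
g=cv2.cvtColor(t0,cv2.COLOR_BGR2GRAY); from scipy.ndimage import map_coordinates as mc
a=np.radians(10.24);R=np.array([[np.cos(a),-np.sin(a)],[np.sin(a),np.cos(a)]])
tt=np.arange(-24,25,1.5)/1000
def pr(loc): return np.mean([[mc(g.astype(float),[[q[1]],[q[0]]],order=1)[0] for q in [proj('top',[*(np.array([.4577,.1962])+R@(np.array(l))),.062])]][0] for l in loc])
for lab,f in(('+y',lambda k,t:(k,.085+t)),('-y',lambda k,t:(k,-.085-t)),('+x',lambda k,t:(.065+t,k*1.4)),('-x',lambda k,t:(-.065-t,k*1.4))):
    print(lab,[int(pr([f(k,t) for k in kb])) for t in tt])
E
```

```text
upper0 +y outward mm 9.6 str 1.5
upper0 -y outward mm -2.6 str 3.7
upper0 +x outward mm -2.4 str 4.1
upper0 -x outward mm 7.6 str 2.7
lower +y outward mm 1.8 str 2.8
lower -y outward mm 0.1 str 1.9
lower +x outward mm 1.3 str 1.9
lower -x outward mm -0.2 str 3.7
plate +y outward mm -0.3 str 3.7
plate -y outward mm 0.9 str 2.4
plate +x outward mm -0.1 str 2.8
plate -x outward mm 0.5 str 3.7
+y [110, 110, 113, 116, 117, 118, 116, 115, 115, 115, 113, 110, 107, 109, 112, 112, 103, 90, 75, 63, 60, 64, 76, 92, 108, 122, 132, 137, 139, 140, 139, 139, 139]
-y [119, 119, 120, 121, 122, 122, 122, 120, 116, 110, 105, 104, 108, 113, 114, 109, 99, 89, 84, 81, 81, 83, 87, 94, 106, 118, 129, 136, 139, 141, 141, 142, 142]
+x [117, 116, 116, 115, 116, 116, 117, 117, 115, 110, 105, 100, 100, 106, 112, 114, 109, 101, 93, 86, 82, 81, 85, 93, 105, 118, 128, 133, 135, 136, 136, 135, 135]
-x [103, 104, 109, 113, 116, 116, 117, 118, 118, 117, 117, 117, 116, 116, 112, 101, 85, 68, 58, 53, 54, 58, 66, 80, 98, 116, 128, 133, 134, 134, 134, 134, 133]
```

All the edge checks put the trays within 1–2 mm of each other, so I'll feel for the fit by sliding under light load, along tray y (tool x) first.

>>> play_rows(
  rows=[
    [[0.01,0.01,0,0,0,0],[0.01,0.01,0,0,0,0],[0,0,0,0,0,0]],
  ],
)

```text
clock: 12.88
position: [0.458, 0.197, 0.1317]
tcp_rot: [[-0.179, 0.984, 0.001], [0.984, 0.179, -0.001], [-0.001, 0.0, -1.0]]
ft_force: [0.4, -8.0, 9.3]
width: 0.0119
finger_force: 25.0
```

>>> play_rows(
  rows=[
    [[0.01,0,0,0,0,0],[0.01,0,0,0,0,0],[0,0,0,0,0,0]],
  ],
)

```text
clock: 13.25
position: [0.4571, 0.1987, 0.131]
tcp_rot: [[-0.178, 0.984, -0.001], [0.984, 0.178, -0.0], [0.0, -0.001, -1.0]]
ft_force: [-0.2, 0.1, -5.3]
width: 0.0118
finger_force: 25.0
```

```bash
python3 -c "
from h import *
st()"
```

```text
13.25 [0.4571 0.1987 0.131 ] F [-0.2  0.1 -5.3] M [-0.05  0.03 -0.01] y-ax [ 9.839e-01  1.785e-01 -9.000e-04]
```

The load has gone to weight only, so the lugs have found the mouths. I'll lower gently.

>>> play_rows(
  rows=[
    [[0,0,0.01,0,0,0],[0,0,0.01,0,0,0],[0,0,0,0,0,0]],
  ],
)

```text
clock: 13.62
position: [0.4573, 0.1987, 0.13]
tcp_rot: [[-0.179, 0.984, -0.0], [0.984, 0.179, -0.0], [-0.0, -0.001, -1.0]]
ft_force: [0.0, 0.1, -5.3]
width: 0.0116
finger_force: 25.0
```

```bash
python3 -c "
from h import *
st()"
```

```text
13.62 [0.4573 0.1987 0.13  ] F [ 0.1  0.  -5.3] M [-0.07  0.09  0.03] y-ax [ 9.839e-01  1.786e-01 -5.000e-04]
```

>>> play_rows(
  rows=[
    [[0,0,0.01,0,0,0],[0,0,0.015,0,0,0],[0,0,0.015,0,0,0],[0,0,0,0,0,0]],
  ],
)

```text
clock: 14.12
position: [0.4573, 0.1987, 0.1276]
tcp_rot: [[-0.179, 0.984, -0.0], [0.984, 0.179, -0.0], [-0.0, -0.0, -1.0]]
ft_force: [0.3, 0.1, -5.0]
width: 0.0119
finger_force: 25.0
```

>>> play_rows(
  rows=[
    [[0,0,0.015,0,0,0],[0,0,0.015,0,0,0],[0,0,0.01,0,0,0],[0,0,0,0,0,0]],
  ],
)

```text
clock: 14.62
position: [0.4573, 0.1987, 0.1252]
tcp_rot: [[-0.179, 0.984, -0.0], [0.984, 0.179, -0.0], [-0.0, -0.0, -1.0]]
ft_force: [-0.9, 0.8, -5.8]
width: 0.0118
finger_force: 25.0
```

```bash
python3 -c "
from h import *
st()"
```

```text
14.62 [0.4573 0.1987 0.1252] F [-0.8  1.  -5.8] M [-0.02 -0.03  0.01] y-ax [ 9.839e-01  1.785e-01 -4.000e-04]
```

>>> play_rows(
  rows=[
    [[0,0,0.01,0,0,0],[0,0,0.01,0,0,0],[0,0,0.01,0,0,0],[0,0,0,0,0,0]],
  ],
)

```text
clock: 15.12
position: [0.4574, 0.1987, 0.1235]
tcp_rot: [[-0.178, 0.984, -0.0], [0.984, 0.178, -0.0], [-0.0, -0.0, -1.0]]
ft_force: [0.3, 1.2, -4.8]
width: 0.0122
finger_force: 25.0
```

>>> play_rows(
  rows=[
    [[0,0,0.01,0,0,0],[0,0,0.01,0,0,0],[0,0,0,0,0,0]],
  ],
)

```text
clock: 15.5
position: [0.4574, 0.1987, 0.1223]
tcp_rot: [[-0.179, 0.984, -0.0], [0.984, 0.179, -0.0], [0.0, -0.0, -1.0]]
ft_force: [0.6, -0.3, -4.7]
width: 0.0119
finger_force: 25.0
```

>>> play_rows(
  rows=[
    [[0,0,0.01,0,0,0],[0,0,0,0,0,0]],
  ],
)

```text
clock: 15.75
position: [0.4575, 0.1987, 0.1221]
tcp_rot: [[-0.179, 0.984, 0.0], [0.984, 0.179, 0.0], [0.0, 0.0, -1.0]]
ft_force: [-2.7, -1.2, 4.8]
width: 0.0117
finger_force: 25.0
```

>>> play_rows(
  rows=[
    [[0,0,0.005,0,0,0],[0,0,0,0,0,0]],
  ],
)

```text
clock: 16.0
position: [0.4576, 0.1987, 0.1221]
tcp_rot: [[-0.179, 0.984, 0.001], [0.984, 0.179, 0.0], [0.0, 0.001, -1.0]]
ft_force: [-3.4, -1.6, 10.7]
width: 0.0118
finger_force: 25.0
```

The tray is seated: the TCP is at 0.1221, against 0.1223 expected. I'll ease the grip, open and lift away.

>>> play_rows(
  rows=[
    [[0,0,-0.005,0,0,0],[0,0,0,0,0,0],[0,0,0,0,0,0]],
  ],
  squeeze=5,
)

```text
clock: 16.38
position: [0.4575, 0.1987, 0.1221]
tcp_rot: [[-0.179, 0.984, 0.0], [0.984, 0.179, 0.0], [-0.0, 0.0, -1.0]]
ft_force: [-2.2, -0.8, 7.2]
width: 0.0122
finger_force: 5.0
```

>>> play_rows(
  rows=[
    [[0,0,0,0,0,0],[0,0,0,0,0,0],[0,0,0,0,0,0],[0,0,0,0,0,0],[0,0,0,0,0,0],[0,0,0,0,0,0],[0,0,0,0,0,0],[0,0,0,0,0,0]],
  ],
  claw=-1,
)

```text
clock: 17.38
position: [0.4574, 0.1987, 0.1217]
tcp_rot: [[-0.179, 0.984, -0.0], [0.984, 0.179, -0.0], [0.0, -0.0, -1.0]]
ft_force: [0.4, 0.0, -0.3]
width: 0.0886
finger_force: 0.0
```

>>> play_rows(
  rows=[
    [[0,0,-0.05,0,0,0],[0,0,-0.15,0,0,0],[0,0,-0.3,0,0,0],[0,0,-0.4,0,0,0],[0,0,-0.4,0,0,0],[0,0,-0.4,0,0,0],[0,0,-0.3,0,0,0],[0,0,-0.2,0,0,0],[0,0,-0.1,0,0,0],[0,0,0,0,0,0]],
  ],
)

```text
clock: 18.62
position: [0.4574, 0.1987, 0.2597]
tcp_rot: [[-0.179, 0.984, -0.0], [0.984, 0.179, -0.0], [0.0, -0.0, -1.0]]
ft_force: [0.2, 0.0, 0.3]
width: 0.0909
finger_force: 0.0
```

```bash
python3 - <<'E'
from h import *
st(); im=snap('side','s5.png')
cv2.imwrite('pics/c5.png',cv2.convertScaleAbs(cv2.resize(im[150:270,200:310],(550,600),interpolation=cv2.INTER_CUBIC),alpha=1.4))
E
```

```text
18.62 [0.4574 0.1987 0.2597] F [0.2 0.  0.3] M [-0.07  0.02  0.07] y-ax [ 9.839e-01  1.786e-01 -1.000e-04]
```

View pics/c5.png

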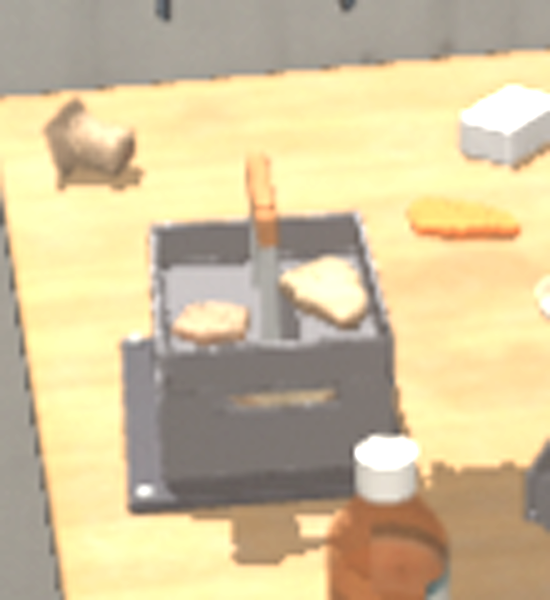

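The tray sits flush and level on the lower tray at crop (265,330), with both sherds inside at (210,320) and (325,290). The bystanders haven't moved and the gripper is clear, so I'm handing the job in.

```bash
python3 -c "
from rig import finish_job
print(finish_job())"
```

```text
the job is handed in; nothing more can be done
None
```

The tray of sherds is seated flush on the lower tray with both sherds still in it, the gripper is open and clear, and the job was handed in at about 18.6 s (no verdict was returned).

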